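# Free the index plate: lift the brake lever, hold the index pin drawn

## Task

Free the plate of the indexing head so that I can turn it: first swing the small brake lever all the way up, so that it stays there with its shoe off the plate, and only then pull the sprung index pin by its round knob straight up as far as it goes, clear of its hole. Finish while holding it: keep your grip on the knob with the pin fully drawn and the brake lever still up, do not let go at the end. Leave the other things on the bench alone.

Things in the scene. Friction and masses are not known exactly. Their poses are not given: they have to be found in the camera images.
- index_head: Indexing head fixed to the bench: grey base 130 (x) x 226 (y) x 14 mm. Origin: centre of its underside, z up, -x side faces the robot, turned by up to 45 degrees. A fixed level steel index plate, 140 mm across with a ring of 24 holes, lies over the origin, top at height 52 mm, hub to 74. In this frame (mm): pull knob of the seated pin centred at (0, 54, 121), brake pivot (-5, -92, 70), lowered brake ball (-67, -92, 51).
- index_pin (a joint): Slide of the sprung index pin, m, along the head's z (up): 0 = seated in its hole in the index plate, 0.016 = fully drawn against its stop. The pin tip sits 10 mm deep in the hole. The spring pulls it down with about 5 N seated, about 10 N fully drawn; let go, it snaps back.
- pull_knob (a point): Round black pull knob on top of the index pin, the tallest part of the head: 26 mm in diameter, 22 mm high; this point is its centre; it moves with the pin. Below it stands only a barrel 18 mm across (top at height 108 mm over the bench) with a 26 mm nut at its foot, on a bracket whose top is at height 84.
- pin_tip (a point): Lower end of the index pin (8 mm in diameter), 79 mm below the knob's centre.
- brake (a joint): Hinge of the brake lever, rad, about the head's y axis through point brake_pivot: 0 = down, rubber shoe on the plate; 1.1 = all the way up against its stop. The pivot is stiff (about 0.1 N m, under 3 N at the ball): the lever stays where it is left.
- brake_ball (a point): Centre of the black ball (18 mm in diameter) on the free end of the brake lever, 65 mm from the pivot axis; it swings in the head's x-z plane. Down: it lies towards the head's -x, 0.3 rad below the level of the pivot; fully up: 0.8 rad above it, still on the -x side. The lever is an 8 mm rod; 30 mm from the pivot a cross arm runs 38 mm to the head's +y and carries the shoe.
- brake_pivot (a point): Point on the brake lever's pivot axis, in the plane of the lever; fixed to the head, 70 mm above the bench, between two upright cheeks (29 mm over their outsides, 24 mm deep, tops at height 79 mm).
- gear_casting: Bystander, to be left alone: grey die-cast gear housing, 76 x 111 x 46 mm. Origin: centre of its underside.
- ratchet: Bystander, to be left alone: socket ratchet with a black handle, 33 x 196 x 24 mm, lying flat. Origin: centre of its underside.
- white_cup: Bystander, to be left alone: white plastic cup, 70 mm across, 88 mm high, standing. Origin: centre of its underside.
- wrench: Bystander, to be left alone: steel combination wrench, 26 x 156 x 11 mm, lying flat. Origin: centre of its underside.

How it is judged (in metres and radians):
On the way, in this order (a step that is already met when the one before it is completed fails the run):
1. the brake lever is swung all the way up (value of joint brake above 0.95 rad), for 0.2 s.
2. the index pin is fully drawn, gripped by the knob (value of joint index_pin above 0.0135 m and contact force between the fingers and index_pin above 2 N), for 0.3 s.
At the end, for the whole second after the job is handed in: Through the last second the fingers hold the pull knob (more than 2 N), the pin is drawn at least 13.5 of its 16 mm, its tip at least 3 mm above the plate, and the brake lever is up beyond 0.95 of 1.1 rad (all of step 2 and z of pin_tip in the frame of index_head above 0.055 m and value of joint brake above 0.95 rad); the arm keeps its last pose, push and grip.
It fails at once if the pin is pulled while the brake lever is not up (value of joint index_pin above 0.004 m and value of joint brake below 0.85 rad).
It fails at once if the gear casting is moved by more than 2 cm (distance of gear_casting from where it was at the start of the episode above 0.02 m).
It fails at once if the ratchet is moved by more than 2 cm (distance of ratchet from where it was at the start of the episode above 0.02 m).
It fails at once if the white cup is moved by more than 2 cm (distance of white_cup from where it was at the start of the episode above 0.02 m).
It fails at once if the wrench is moved by more than 2 cm (distance of wrench from where it was at the start of the episode above 0.02 m).
It also fails if it takes over 48 s, if anything falls off the work surface, if the arm or the gripper's body presses on something with over 40 N, if the wrist force passes 120 N, or if a joint passes its speed limit or range.

## Robot

A 7-joint arm with a two-finger parallel gripper is mounted at the origin on a cart in front of the work surface, level with it; the furniture and walls round the work are solid. World frame = base frame: x ahead of the robot, y to its left, z up, the work surface at z = 0. Lengths are in mm, angles in rad, forces in N, time in s.
With the tool pointing down it reaches from about 400 to 875 mm from the base axis. Payload 19.3 kg.
Tool frame: the origin (TCP) lies at the very end of the fingers, on their centre line; the grasp point (between the pads) lies 19 mm behind it; z points along the fingers, y is the line along which they close (so a half turn about z gives the same grasp; the last joint's range is limited). The gripper opens to 85 mm and grips with 20 to 120 N. Pads are 22 mm wide; open, the fingers measure 114 mm over their backs; the gripper's body (76 mm by 85 mm) begins 54 mm behind the grasp point. The pads swing forward as they close: fully open they stand 13 mm farther back than shut.
Start: joints at [-1.4, 0.521, -0.036, 1.599, 0.021, 1.021, -0.113], TCP at [149.069, 606.954, 231.291] pointing down, gripper open.
Joint ranges: [-2.91, 2.91], [-0.3, 2.13], [-1.5, 1.42], [0.17, 2.43], [-1.26, 4.41], [0.16, 1.93], [-2.52, 2.52]. Speed limits (rad/s): [1.89, 1.89, 2.39, 2.39, 3.01, 3.01, 3.01].

## Interface

Orientations are given as a unit quaternion [x, y, z, w].
In Python, from cell import arm gives the robot as it stands. Calls block until the motion is done:
- arm.movep(position, orientation): joint-space move of the TCP to a pose.
- arm.servo_line(position, v=150, orientation=None, max_force=None): straight line of the TCP; orientation=None keeps the orientation; v is the mean speed in mm/s. With max_force (N) it stops when the force on the tool has changed by that much, and returns True; else False.
- arm.move_joints(angles): joint-space move.
- arm.gripper_open() and arm.grab(): open the fingers fully, or close them until they stop; the grip force is fixed at half the most.
- arm.hold(seconds).
- arm.inverse_kinematics(position, orientation): joint angles nearest the present ones, or None.
- arm.capture(name): name is "scene" or "top" or "wrist"; returns (picture, depth): 400x640x3 uint8, red, green, blue; 400x640 float32, mm along the optical axis (not along the pixel's ray), 0 where there is no reading.
- arm.get_calibration(name): a dict with "camera_matrix" (3x3 intrinsics, pixels), "rvec" (rotation vector, rad) and "tvec" (3), from world to camera coordinates, as OpenCV has them. Camera axes: x right, y down, z forward; pixel columns grow to the right and rows downward; lengths in mm; the calibration is good to about 2 mm. A picture is of the moment at which its call begins: read the wrist's pose just before it. get_calibration takes no time and is no camera call; for the wrist camera it gives the pose at the moment of the call.
A pose or a line that the arm cannot do raises arm.Unreachable and nothing moves.
- arm.job_done(): hands the job in; it is judged then, once.
Readings, each from a call of its own:
- arm.get_time_s(): time.
- arm.get_q(): joint angles.
- arm.get_qvel(): joint speeds.
- arm.get_effort(): joint torques, N m.
- arm.get_tcp_pos(): TCP position.
- arm.get_tcp_rot(): TCP orientation.
- arm.get_wrist_force(): force on the tool from outside, world axes, zero at the start.
- arm.get_torque(): the same for the moment, N m.
- arm.get_width(): finger opening in mm.
- arm.get_grasp_force(): force on a finger pad.
Only numpy, scipy, OpenCV 4.12 (cv2) and the standard library are available. Lean on these libraries where they do the work, as an engineer would, in place of code of your own. Each camera call takes 0.05 s, during which the arm holds its last target. There are 200 camera calls.

## Working session

There is one attempt and no reset: what is moved stays moved. The work goes in short steps, each a Python script; the robot and the scene stay as the last script left them, time stands still between calls to the robot, and variables do not carry over. Pictures are saved under pics/ and viewed, at most 10 in all, crops included, and the job is handed in when it is done.

```bash
mkdir -p pics; ls; cat > h.py <<'E'
import numpy as np, cv2
from cell import arm
def cloud(name):
    c=arm.get_calibration(name); im,d=arm.capture(name)
    K=np.array(c["camera_matrix"],float); R=cv2.Rodrigues(np.array(c["rvec"],float))[0]; t=np.array(c["tvec"],float).ravel()
    v,u=np.mgrid[:400,:640]; d=d.astype(float)
    P=np.stack([(u-K[0,2])/K[0,0]*d,(v-K[1,2])/K[1,1]*d,d],-1)
    W=(P-t)@R; W[d==0]=np.nan
    return im,W
E
python3 - <<'E'
from h import *
for n in("top","scene"):
    im,W=cloud(n); np.savez(n,im=im,W=W); cv2.imwrite(f"pics/{n}.png",im[:,:,::-1])
    print(n,np.nanmin(W.reshape(-1,3),0),np.nanmax(W.reshape(-1,3),0))
E
```

```text
pics
top [-469.09482475 -634.90264943 -901.97864427] [1418.29103422 1549.42028675  494.86702176]
scene [-2122.28405333  -635.96410404  -907.71436077] [1339.27533957 2865.9349701   745.3634883 ]
```

View pics/top.png

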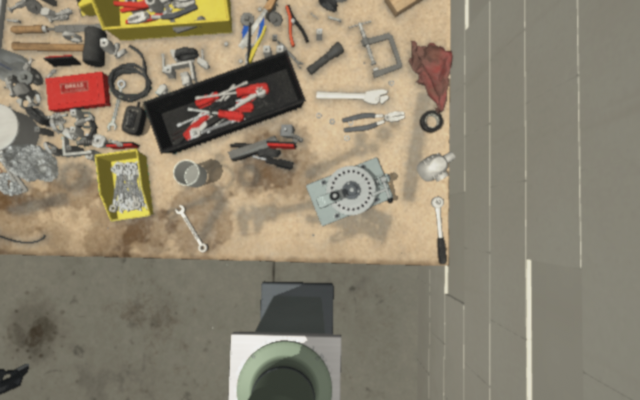

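View pics/scene.png

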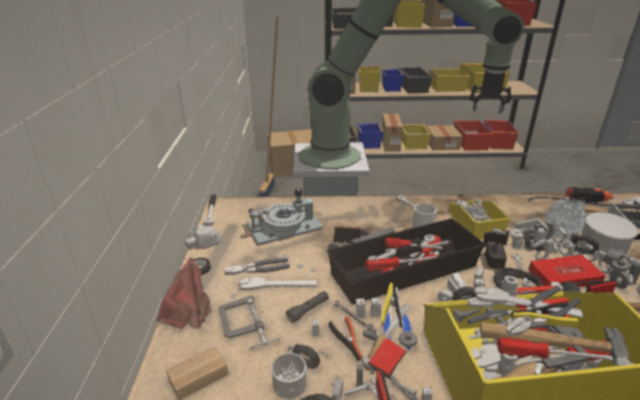

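Both views show the head near top-pixel (351,190), with the knob at about (336,195) and the brake at about (390,183). The cup, wrench, ratchet and casting are all well away from it. Next I'll get coordinates from the depth.

```bash
python3 - <<'E'
from h import *
z=np.load("top.npz"); W=z["W"]; im=z["im"]
print(W[188,352],W[188,353]-W[188,352])
s=W[150:232,300:405].reshape(-1,3)
def sel(a,b): return s[(s[:,2]>a)&(s[:,2]<b)]
for a,b in((110,145),(100,145),(78,92),(62,76),(45,57),(8,20)):
    q=sel(a,b); print(a,b,len(q),q.mean(0).round(1),q.min(0).round(),q.max(0).round())
q=sel(8,80)[:,:2].astype(np.float32); print(cv2.minAreaRect(q))
q=sel(45,57)[:,:2].astype(np.float32); print(cv2.minEnclosingCircle(q))
c=cv2.resize(im[145:235,290:410],None,fx=6,fy=6,interpolation=cv2.INTER_CUBIC); cv2.imwrite("pics/c.png",c[:,:,::-1])
E
```

```text
[ 574.51491759 -174.34570177   71.98094473] [ 0.37376902 -3.1263747  -3.54181465]
110 145 77 [ 547.5 -121.   131. ] [ 537. -133.  111.] [ 561. -109.  136.]
100 145 77 [ 547.5 -121.   131. ] [ 537. -133.  111.] [ 561. -109.  136.]
78 92 217 [ 549.9 -129.6   83.6] [ 519. -275.   78.] [615. -76.  91.]
62 76 227 [ 573.9 -212.9   68. ] [ 523. -282.   62.] [616. -76.  76.]
45 57 1496 [ 570.7 -175.6   52.7] [ 500. -290.   47.] [639. -96.  57.]
8 20 1161 [ 564.1 -155.6   14.5] [ 469. -297.    8.] [670. -46.  20.]
((545.47265625, -181.30111694335938), (190.6910858154297, 225.29544067382812), 23.095272064208984)
((547.7499389648438, -191.02273559570312), 98.87348937988281)
```

View pics/c.png

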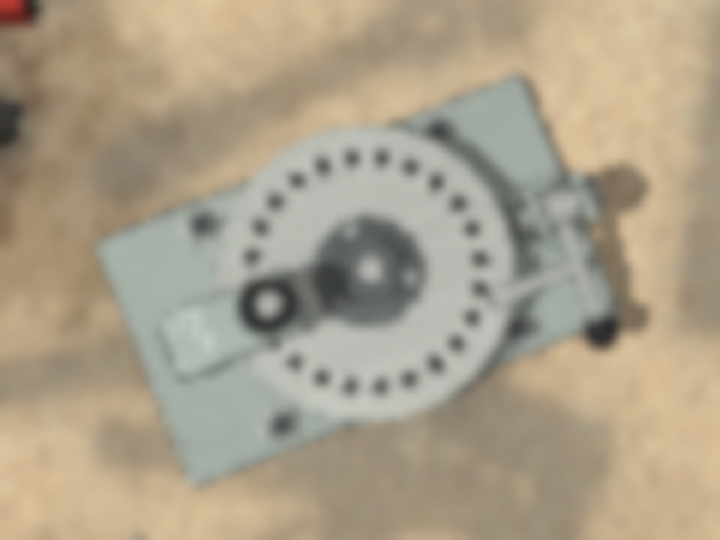

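```bash
cat >> h.py <<'E'
from scipy.spatial.transform import Rotation as Ro
def frame(O,a):
    H=Ro.from_euler('z',a,degrees=True).as_matrix()
    return H,(lambda p: H@np.array(p,float)+np.array([O[0],O[1],0]))
def quat(H,tilt,s=1):   # fingers down, tilted towards head +x, closing along head y
    t=np.radians(tilt); z=H@[np.sin(t),0,-np.cos(t)]; y=s*H[:,1]
    return Ro.from_matrix(np.stack([np.cross(y,z),y,z],1)).as_quat(), z
E
python3 - <<'E'
from h import *
H,w=frame((569,-171),23)
print("q now",arm.get_q().__repr__())
for s in(1,-1):
  for tilt,p in((0,(-40,-20,330)),(30,(-67,-92,51)),(30,(-67,-92,130)),(0,(0,54,110)),(0,(0,54,200))):
    q,_=quat(H,tilt,s); r=arm.inverse_kinematics(list(w(p)),list(q)); print(s,tilt,p,None if r is None else np.round(r,2))
q,_=quat(H,0,1)
s=1
try: arm.movep(list(w((-40,-20,330))),list(q))
except arm.Unreachable as e:
    print(e); q,_=quat(H,0,-1); arm.movep(list(w((-40,-20,330))),list(q))
arm.hold(.3)
im,W=cloud("wrist"); np.savez("wrist",im=im,W=W); cv2.imwrite("pics/w.png",im[:,:,::-1]); print(arm.get_time_s(),arm.get_tcp_pos())
E
```

```text
q now array([-1.40021903,  0.52196744, -0.0363412 ,  1.599909  ,  0.02123348,
        1.02113596, -0.11277586])
1 0 (-40, -20, 330) [ 0.73  0.42 -0.66  1.58  0.27  1.24  2.  ]
1 30 (-67, -92, 51) [ 1.23  0.89 -0.88  1.97  0.74  0.28  1.96]
1 30 (-67, -92, 130) [ 1.22  0.72 -0.87  1.95  0.27  0.37  2.32]
1 0 (0, 54, 110) [ 0.03  0.59  0.11  1.88 -0.1   0.68  2.17]
1 0 (0, 54, 200) [-0.14  0.48  0.36  1.82 -0.21  0.88  2.28]
-1 0 (-40, -20, 330) [-0.35  0.5   0.93  1.63 -0.42  1.23 -0.51]
-1 30 (-67, -92, 51) [ 1.26  0.92 -0.93  1.97  0.83  0.31 -1.27]
-1 30 (-67, -92, 130) [ 0.34  0.61  0.38  2.   -1.26  0.69  0.52]
-1 0 (0, 54, 110) [-0.33  0.69  0.65  1.9  -0.6   0.76 -0.51]
-1 0 (0, 54, 200) [-0.55  0.7   1.03  1.84 -0.7   1.02 -0.4 ]
3.625 [ 540.04667354 -204.91706694  329.99945596]
```

View pics/w.png

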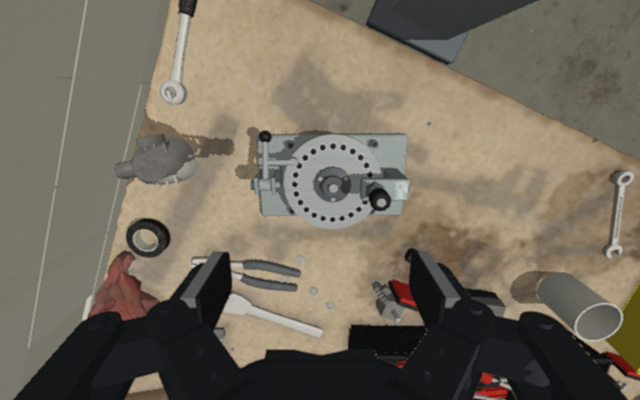

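The wrist view shows the ball at (265,136), the knob at (379,200) and the plate centre at (333,183). The casting at (160,160) is about 100 mm from the ball. Measuring these now.

```bash
python3 - <<'E'
from h import *
z=np.load("wrist.npz"); W=z["W"]; im=z["im"]
H,w=frame((569,-171),23)
b=W[126:147,254:277].reshape(-1,3); b=b[(b[:,2]>40)&(b[:,2]<75)]; 
print("ball",len(b),b.mean(0).round(1),np.percentile(b,98,0).round(),np.percentile(b,2,0).round(),"pred",w((-67,-92,51)))
k=W[180:220,355:400].reshape(-1,3); k=k[(k[:,2]>127)&(k[:,2]<140)]
print("knob",len(k),k.mean(0).round(1),(k.max(0)+k.min(0))/2,np.ptp(k,0),"pred",w((0,54,121)))
p=W[125:235,270:400].reshape(-1,3); p=p[(p[:,2]>48)&(p[:,2]<56)]; print(cv2.minEnclosingCircle(p[:,:2].astype(np.float32)),p.mean(0))
s=W[120:235,240:415].reshape(-1,3); s=s[(s[:,2]>9)&(s[:,2]<19)]; print("base",cv2.minAreaRect(s[:,:2].astype(np.float32)))
g=W[120:200,110:205].reshape(-1,3); g=g[g[:,2]>15]; g=(g-[569,-171,0])@H; print("cast in head",g.min(0),g.max(0))
E
```

```text
ball 165 [ 545.5 -282.9   58.1] [ 556. -276.   61.] [ 537. -291.   52.] pred [ 543.27343864 -281.86543213   51.        ]
knob 350 [ 547.8 -124.8  132.2] [ 548.95106534 -123.54447005  131.07869668] [25.23052706 25.13827178  8.08043928] pred [ 547.90051906 -121.29273791  121.        ]
((546.3486328125, -184.61204528808594), 95.83272552490234) [ 567.85921072 -178.82389027   53.2415751 ]
base ((570.1137084960938, -173.07754516601562), (130.09771728515625, 226.38125610351562), 23.338123321533203)
cast in head [ -66.65762042 -321.98879243   15.01718384] [   8.5805236  -211.3733634    50.35317087]
```

The base fit (570.1, -173.1, 23.34°) agrees with the measured ball and knob to within 2 mm, so I'll do the brake now.

```bash
cat >> h.py <<'E'
H,w=frame((570.1,-173.1),23.34)
def ball(th):
    f=th-0.3; return w((-5-65*np.cos(f),-92,70+65*np.sin(f)))
E
python3 - <<'E'
from h import *
q0=arm.get_tcp_rot(); best=None
for s in(1,-1):
    q,z=quat(H,20,s)
    r=[arm.inverse_kinematics(list(ball(t)+11*z-b*z),list(q)) for t,b in((0,80),(0,0),(.5,0),(1.08,0),(1.08,80))]
    print(s,[None if x is None else np.round(x,2) for x in r])
    if best is None and all(x is not None for x in r): best=s
q,z=quat(H,20,best); q=list(q)
arm.movep(list(ball(0)-70*z),q)
print(arm.servo_line(list(ball(0)+11*z),v=80,max_force=15), arm.get_tcp_pos()-(ball(0)+11*z))
arm.grab(); print(arm.get_width(),arm.get_grasp_force(),arm.get_wrist_force(),arm.get_time_s())
im,_=arm.capture("wrist"); cv2.imwrite("pics/g.png",im[:,:,::-1])
E
```

```text
1 [array([ 1.05,  0.66, -0.67,  1.91,  0.24,  0.48,  2.3 ]), array([ 0.95,  0.79, -0.59,  1.9 ,  0.37,  0.35,  2.19]), array([ 0.97,  0.74, -0.63,  1.9 ,  0.32,  0.41,  2.22]), array([ 0.96,  0.7 , -0.65,  1.86,  0.29,  0.48,  2.22]), array([ 1.06,  0.57, -0.71,  1.85,  0.17,  0.61,  2.32])]
-1 [array([ 0.65,  0.58, -0.11,  1.93, -0.5 ,  0.48, -0.18]), array([ 0.65,  0.72, -0.17,  1.92, -0.53,  0.34, -0.15]), array([ 0.63,  0.66, -0.14,  1.92, -0.51,  0.4 , -0.18]), array([ 0.58,  0.62, -0.11,  1.88, -0.48,  0.47, -0.25]), array([ 0.6 ,  0.49, -0.07,  1.87, -0.43,  0.62, -0.29])]
False [ 0.06728633 -0.30366664  0.41962219]
14.123194884841556 58.43255281448364 [-1.30896769 -0.75501267  4.37926352] 6.3917
```

View pics/g.png

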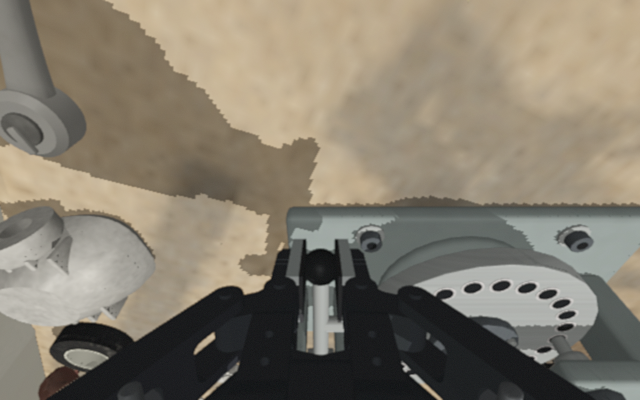

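The ball at (320,265) sits between the pads near their tips. The 14 mm width suggests the pads bite in or sit slightly off its equator. I'll lift along the arc and check the grip.

```bash
python3 - <<'E'
from h import *
_,z=quat(H,20,1)
for t in (.2,.4,.6,.8,.95,1.06):
    hit=arm.servo_line(list(ball(t)+11*z),v=60,max_force=35)
    print(t,hit,round(arm.get_width(),1),round(arm.get_grasp_force(),1),np.round(arm.get_wrist_force(),1),np.round(arm.get_tcp_pos()-(ball(t)+11*z),1))
    if hit: break
arm.hold(.3)
print(arm.get_time_s())
im,W=cloud("wrist"); cv2.imwrite("pics/l.png",im[:,:,::-1])
E
```

```text
0.2 False 14.1 58.8 [ 2.2 -1.  -2.4] [ 0.1 -0.1  0.2]
0.4 False 14.0 58.5 [ 3.7 -0.8 -1.7] [ 0.3  0.  -0. ]
0.6 False 14.2 58.6 [ 7.5  0.8 -3.9] [0.7 0.2 0. ]
0.8 False 13.9 58.6 [ 8.  -0.5 -6.1] [ 0.5  0.2 -0.2]
0.95 False 8.2 93.1 [20.6  4.8 -9.6] [2.6 1.2 0.6]
1.06 False 8.2 62.3 [14.5  2.2 -7.5] [1.7 0.9 0.2]
8.7833
```

View pics/l.png

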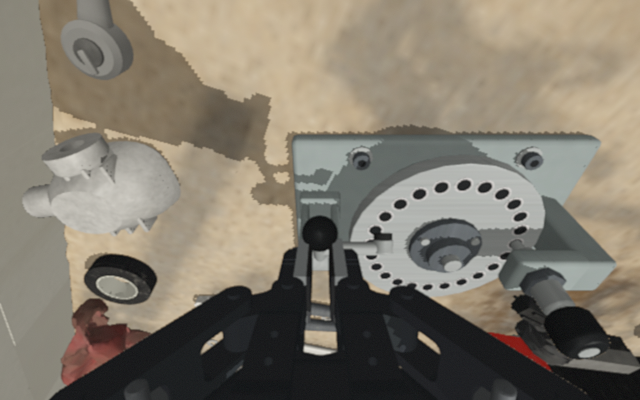

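The ball at (320,232) slipped past the pads, which now hold the rod behind it. Measuring the actual ball position.

```bash
python3 - <<'E'
from h import *
im,W=cloud("wrist")
b=W[214:251,302:339]; m=(im[214:251,302:339].max(-1)<60)
p=b[m]; p=p[~np.isnan(p[:,0])]; p=(p-[570.1,-173.1,0])@H
med=np.median(p,0); p=p[np.linalg.norm(p-med,axis=1)<14]
f=lambda c: np.linalg.norm(p-c,axis=1)-9
from scipy.optimize import least_squares
r=least_squares(f,med-[0,0,5],loss='soft_l1'); c=r.x
print(len(p),med,c,np.abs(r.fun).mean()); d=c-[-5,-92,70]; print("ang",np.arctan2(d[2],-d[0])+.3,np.hypot(d[0],d[2]))
print("tcp head",(arm.get_tcp_pos()-[570.1,-173.1,0])@H,"pred ball",(ball(1.06)-[570.1,-173.1,0])@H)
E
```

```text
986 [-65.74133504 -92.62881747 109.00862391] [-60.72011513 -92.23963324 103.90315924] 0.4476100294679684
ang 0.8466129223633241 65.22388700333212
tcp head [-46.52619365 -91.80811855 104.49941902] pred ball [-52.1143407  -92.         114.77989393]
```

The ball fit gives radius 65.2 mm, which matches, and an angle of 0.85 rad. The pads slid up off the ball, so I'll regrip deeper with the ball at the grasp point and lift it all the way.

```bash
python3 - <<'E'
from h import *
_,z=quat(H,20,1); D=18*z
arm.gripper_open()
p=ball(.846)
arm.servo_line(list(p-8*z),v=80)
print(arm.servo_line(list(p+D),v=60,max_force=15))
arm.grab(); print(arm.get_width(),arm.get_grasp_force(),np.round(arm.get_wrist_force(),1))
for t in (.95,1.03,1.09):
    hit=arm.servo_line(list(ball(t)+D),v=40,max_force=30)
    print(t,hit,round(arm.get_width(),1),np.round(arm.get_wrist_force(),1),np.round(arm.get_tcp_pos()-(ball(t)+D),1))
    if hit: break
arm.gripper_open()
arm.servo_line(list(arm.get_tcp_pos()-80*z),v=120)
arm.hold(.2)
im,W=cloud("wrist"); np.savez("wrist2",im=im,W=W); cv2.imwrite("pics/u.png",im[:,:,::-1]); print(arm.get_time_s())
E
```

```text
False
14.175155689271902 58.36977303028107 [-3.3 -1.   3. ]
0.95 False 14.6 [-5.6 -3.5  3.2] [-0.2 -0.2  0.3]
1.03 False 14.1 [-7.6 -4.   1.8] [-0.6 -0.4  0.1]
1.09 False 14.4 [-4.7 -3.3  2.1] [-0.4 -0.2  0.1]
13.8167
```

View pics/u.png

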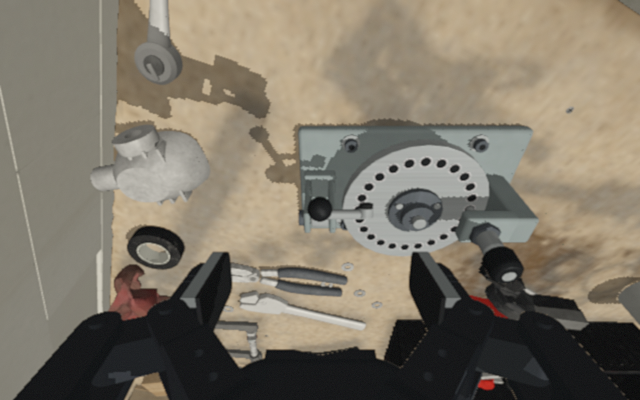

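```bash
python3 - <<'E'
from h import *
from scipy.optimize import least_squares
d=np.load("wrist2.npz"); sl=(slice(194,225),slice(304,335)); p=d["W"][sl][d["im"][sl].max(-1)<60]
p=p[~np.isnan(p[:,0])]; p=(p-[570.1,-173.1,0])@H; med=np.median(p,0); p=p[np.linalg.norm(p-med,axis=1)<13]
c=least_squares(lambda c:np.linalg.norm(p-c,axis=1)-9,med-[0,0,5],loss='soft_l1').x; e=c-[-5,-92,70]
a=np.arctan2(e[2],-e[0])+.3; print("ang",a,np.hypot(e[0],e[2]),c)
if a>1.0:
    q,_=quat(H,0,1)
    up=arm.get_tcp_pos().copy(); up[2]=max(up[2],230); arm.servo_line(list(up),v=150)
    arm.movep(list(w((0,54,190))),list(q))
    print(arm.servo_line(list(w((0,54,103))),v=80,max_force=15))
    arm.grab(); print(arm.get_width(),arm.get_grasp_force(),np.round(arm.get_wrist_force(),1),arm.get_tcp_pos()-w((0,54,103)),arm.get_time_s())
    im,_=arm.capture("wrist"); cv2.imwrite("pics/k.png",im[:,:,::-1])
E
```

```text
ang 1.061996694597985 65.44506655462253 [-52.34682247 -92.07122946 115.18113697]
False
23.95647182501296 58.46634306013584 [-2.1  0.8  6.8] [ 0.05603972 -0.09423531  0.32015689] 17.0917
```

The brake is at 1.06 rad and the knob is gripped. Pulling now.

```bash
python3 - <<'E'
from h import *
for h in (6,12,15,16.5):
    hit=arm.servo_line(list(w((0,54,103+h))),v=25,max_force=30)
    print(h,hit,round(arm.get_width(),1),np.round(arm.get_wrist_force(),1),np.round(arm.get_tcp_pos()[2]-103,2))
    if hit: break
arm.hold(.6)
print(arm.get_grasp_force(),np.round(arm.get_wrist_force(),1),arm.get_tcp_pos()[2]-103,arm.get_time_s())
im,W=cloud("scene"); c=cv2.resize(im[175:255,225:345],None,fx=5,fy=5,interpolation=cv2.INTER_CUBIC)
im2,_=arm.capture("wrist"); o=np.vstack([cv2.resize(c,(480,300)),cv2.resize(im2,(480,300))]); cv2.imwrite("pics/p.png",o[:,:,::-1])
E
```

```text
6 False 23.7 [ 2.6 -1.3 -6.2] 5.99
12 False 23.7 [ 3.4 -2.3 -8.1] 11.94
15 False 23.7 [ 4.  -1.4 -8.8] 14.85
16.5 False 23.9 [ 3.1 -1.8 -9.8] 16.34
59.55537493340671 [  4.2  -2.2 -10.8] 16.3425318499865 19.0417
```

View pics/p.png

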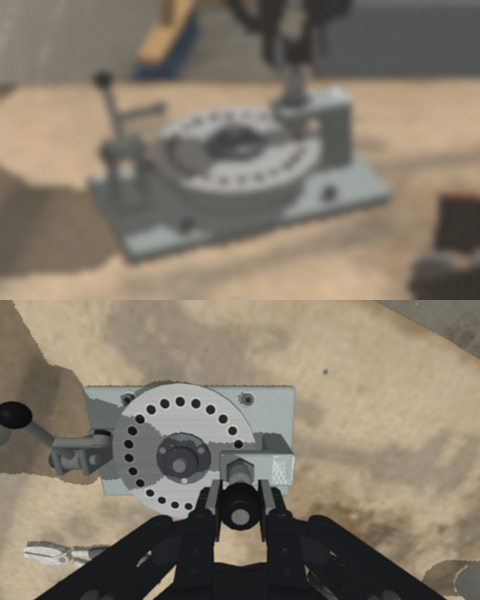

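The brake ball is up and the knob is held between the pads at (240,505). The force follows the spring curve. I'll nudge up to feel the stop, then hand in.

```bash
python3 - <<'E'
from h import *
hit=arm.servo_line(list(w((0,54,121))),v=10,max_force=15)
arm.hold(.6); print(hit,np.round(arm.get_wrist_force(),1),arm.get_tcp_pos()[2]-103,arm.get_width(),arm.get_grasp_force())
f=arm.get_wrist_force()[2]
if f<-14: print("at stop"); print(arm.job_done())
E
```

```text
True [ 6.2 -0.  -9.7] 16.16374356821356 23.38898421993613 65.87343377061188
```

The stop was felt (the 15 N force limit tripped), and the pull is holding at about 10 N, the fully drawn spring load.

```bash
python3 -c "
from cell import arm
print(arm.job_done())"
```

```text
the job is handed in; nothing more can be done
None
```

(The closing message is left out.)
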